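Seat a set-up block in the squareness gauge

ROBOT

A 6-joint arm with a two-finger parallel gripper is mounted at the origin on a cart in front of the work surface, level with it; the furniture and walls round the work are solid. World frame = base frame: x ahead of the robot, y to its left, z up, the work surface at z = 0. Lengths are in mm, angles in degrees, forces in N, time in s.
With the tool pointing down it reaches from about 350 to 925 mm from the base axis. Payload 6.4 kg.
Tool frame: the origin (TCP) lies on the centre line of the jaws, within the pads' length; the fingertips stand 8 mm ahead of it and the grasp point (between the pads) lies 11 mm behind it; z points along the fingers, y is the direction in which the jaws open and shut (so a half turn about z gives the same grasp; the last joint's range is limited). The gripper opens to 94 mm and grips with 3 to 60 N. Pads are 16 mm wide; open, the fingers measure 119 mm over their backs; the gripper's body (75 mm by 177 mm) begins 78 mm behind the grasp point.
Start: joints at [-84.116, 14.043, 89.255, -0, 76.702, -9.975], TCP at [177.636, -625.267, 179.155] pointing down, gripper open.
Joint ranges: [-179.41, 179.41], [-58.25, 129.5], [7.25, 145.43], [-54.29, 234.29], [11.92, 165.04], [-157.13, 157.13]. Speed limits (degrees/s): [147.25, 147.25, 180, 180, 180, 180].

INTERFACE

Orientations are given as [roll, pitch, yaw] about the fixed x, y, z axes, in that order (R = Rz(yaw) Ry(pitch) Rx(roll)).
In Python, from station import * gives the robot as it stands.
- The arm moves only by the tool step_arm, never from a script. Its argument "moves" is one flat list of numbers, 4 for each row, row after row: the shift along the tool's x, y, z in mm, then the turn about the tool's z in degrees. In form: [x, y, z, yaw, x, y, z, yaw, ...]. A call has exactly 5 rows; each row is the pose to reach, as a shift and turn from the pose measured when the call began, along the tool's axes at that moment; what a row does not reach only later rows make up. A row lasts 1/12 s, in which the tool goes at most 41.7 mm and 7.16 degrees, less where a joint would pass 70% of its speed; a pose out of reach is approached as far as the arm can. A call with a gripper value outside its range is refused whole. "jaw" is the finger opening in mm, from 0 to 94, set as the call begins (left out, the last holds). The fingers move at their own pace and stop on an object; "squeeze" is the grip in N (left out, the last holds). Time passes only in rows, so rows that repeat a pose let the fingers close, or fill a call up. It gives the time, the measured TCP pose, the force and the opening at its end, in the units of the state.
- get_state(): the state, without advancing time (a new reading comes with each control period).
- read_camera(name): name is "scene" or "top" or "wrist"; returns the picture (480x640x3 uint8, red, green, blue); there is no depth.
- camera_model(name): a dict with "vertical_fov" (degrees; the focal length in pixels is half the picture's height over the tangent of half this angle, whatever the lens; pixels are square), "cx", "cy" (the principal point, pixels), "k1" (the pictures are not rectified: a ray, as slopes to the right and down, at radius r is drawn at 1 + k1 r^2 times it, then the intrinsics apply), "origin" and "rotation" of the camera in the world; the wrist camera has in their place "tool_from_camera" (4x4, takes a point from camera to tool coordinates, whose origin is the TCP and whose axes are the flange's). Camera axes: x right, y up, looking along -z (the intrinsics and any distortion apply to the point x, -y, -z); pixel columns grow to the right and rows downward; lengths in mm; the calibration is good to about 2 mm. A picture is of the moment at which its call begins: read the wrist's pose just before it. camera_model takes no time and is no camera call.
- job_done(): hands the job in, once; it reports no verdict.
Trained networks look in the newest picture that a camera, given by its name, has taken for a name from the list of things; names that differ only in an ending like _2 or _b are one class to them, and where a whole thing is asked for, a point or a joint stands for the part that bears it (a point fixed in the world has none). Each returns a list of dicts, best first, with "confidence" (0 to 1); they miss things now and then, are a little off and sometimes report something else, mostly with a low value. They report only what shows in the picture. A call takes as long as a camera call.
- spot_in(thing, camera): "point" ([column, row] in pixels, amid what is visible of it).
- regions_of(thing, camera): "pixels" (480x640 bool, what is visible of it) and "point" ([column, row] in pixels, amid what is visible of it).
- pinpoint(thing, camera): "point" ([column, row] in pixels: a listed point, or the origin of a listed thing).
The state is a dict: "time_s": time; "joint_positions": joint angles; "qvel": joint speeds; "effort": joint torques, N m; "tcp_pos": TCP position; "tcp_rot": TCP orientation; "wrist_force": force on the tool from outside, world axes, zero at the start; "wrist_torque": the same for the moment, N m; "finger_gap": opening from 0.0 (shut) to 1.0 (fully open).
Only numpy, scipy, OpenCV 4.12 (cv2) and the standard library are available. Lean on these libraries where they do the work, as an engineer would, in place of code of your own. Each camera call takes 0.05 s, during which the arm holds its last target. There are 200 camera calls.

TASK

Check the ground set-up block that stands askew on the squareness gauge: straighten it up by pushing, then push it gently down the lane between the two guide rails until its end face sits squarely against both stop buttons and has pushed in the indicator's plunger, and leave it there. Use the fingertips from outside only, never taking the block between the fingers or lifting it. Neither the block nor the hand may touch a guide rail, since rubbing there scratches the ground sides and spoils the reading; leave the other things on the cart where they are.

Things in the scene. Friction and masses are not known exactly. Their poses are not given: they have to be found in the camera images.
- gauge: squareness gauge, fixed on the cart: dark steel plate 350 x 120 mm, top 18 mm above the cart. Origin on the lane's centre line at the cart's top; x runs down the lane to the stop (roughly the robot's left), y across it (roughly towards the robot), z up. Plate: x -165 to 185 mm, y -60 to 60. Bare apron x -165 to -50, lane x -50 to 85, behind it the dial indicator, up to 32 mm above the plate
- lane_mouth (a point): the middle of the lane's entrance on the plate's top, x = -50 mm of the gauge; axes as the gauge's
- stop_line (a point): the point on the plate's top midway between the faces of the two stop buttons, x = 85 mm of the gauge; axes as the gauge's. The buttons, 9 mm in diameter, stand out of a low stop bar 13 mm high at y = -18 and +18 mm, 6.5 mm above the plate. With the block seated, the block's centre is 38 mm before this point (x = 47 mm of the gauge)
- rail_near: guide rail on the +y side of the lane (towards the robot), steel bar 135 x 10 x 20 mm fixed on the plate; its top is 20 mm above the plate, its inner face 31.5 mm from the centre line (the lane is 63 mm wide: 6 mm of room on either side of the block). Origin: centre of its underside; axes as the gauge's
- rail_far: guide rail on the -y side of the lane (away from the robot), same bar, inner face 31.5 mm from the centre line. Origin: centre of its underside; axes as the gauge's
- plunger (a joint): travel of the indicator's sprung plunger in m: 0 free, grows as it is pushed in. Its ball tip stands 5.5 mm proud of the stop buttons, on the centre line 19.5 mm above the plate; the seated block pushes it in by about 0.0055. Its spring (0.8 to 1.3 N) is too weak to push the block back
- setup_block: the ground steel set-up block on the gauge's apron (not a twin elsewhere), 76 mm long, 51 wide, 26 high, 0.6 to 0.9 kg, with drilled holes; slides flat on the plate. Origin: centre of its underside; its y axis runs along the 76 mm, x along the 51 mm. Starts long side roughly along the lane, askew by up to 0.3 rad, up to 22 mm off the centre line, wholly before the lane's mouth
- block_centre (a point): centre of that block, half-way up (13 mm above its underside); axes as the block's
- waiting_block: a second, identical set-up block, waiting its turn on the cart behind the gauge, 76 x 51 x 26 mm. Not part of the job
- oiler: squeeze oil bottle with a red spout, 57 mm wide, 151 mm tall, at the back right. Not part of the job
- calipers: digital calipers lying at the back, 61 x 230 x 13 mm. Not part of the job
- mug: black steel mug, 94 mm tall, at the back left. Not part of the job
- tbolt_a: T-slot bolt lying at the right end of the cart, 34 x 66 x 30 mm. Not part of the job
- tbolt_b: T-slot bolt lying at the right end of the cart, 34 x 66 x 30 mm. Not part of the job
- tbolt_c: T-slot bolt standing upright just behind the gauge, 66 mm tall, 34 mm wide. Not part of the job
- collet: spring collet standing near the left end of the cart, 33 mm in diameter, 42 mm tall. Not part of the job

How it is judged (in metres and radians):
On the way:
1. the block is wholly between the guide rails, flat on the plate (x of block_centre in the frame of gauge above -0.012 m and z of block_centre in the frame of gauge below 0.035 m and y of block_centre in the frame of gauge between -0.0062 and 0.0062 m), for 0.1 s.
At the end, for the whole second after the job is handed in: The block rests flat on the plate between the rails, its end face within 1.5 mm of the stop buttons and square to the lane within 0.03 rad, the plunger is pushed in by more than 4 mm, and the block is still (x of block_centre in the frame of gauge between 0.0455 and 0.049 m and z of block_centre in the frame of gauge below 0.035 m and y of block_centre in the frame of gauge between -0.0062 and 0.0062 m and angle between the y axis of block_centre and the x axis of gauge, either way round below 0.03 rad and value of joint plunger above 0.004 m and linear speed of setup_block below 0.01 m/s); the robot touches nothing.
It fails at once if a guide rail is touched, by the block, the hand or anything else (contact force between any of rail_near, rail_far and anything else above 0.2 N).
It fails at once if the block is lifted or tipped off the plate, or falls off it (not (z of block_centre in the frame of gauge below 0.035 m) or z of block_centre in the frame of gauge below 0.027 m or angle between block_centre's own z axis and vertical above 0.08 rad).
It fails at once if the block is taken between the fingers (contact force between the fingers and setup_block above 0.5 N and x of the grasp point in the frame of block_centre between -0.022 and 0.022 m and y of the grasp point in the frame of block_centre between -0.034 and 0.034 m and z of the grasp point in the frame of block_centre below 0.03 m).
It fails at once if the block is pressed with more than 35 N or rammed into the stop with more than 45 N (contact force between the fingers and setup_block above 35 N or (x of block_centre in the frame of gauge above 0.03 m and contact force between setup_block and gauge above 45 N)).
It fails at once if another thing on the cart is moved by more than 15 mm (distance of any of waiting_block, oiler, calipers, mug, tbolt_a, tbolt_b, tbolt_c, collet from where it was at the start of the episode above 0.015 m).
It also fails if it takes over 56 s, if anything falls off the work surface, if the arm or the gripper's body presses on something with over 40 N, if the wrist force passes 120 N, or if a joint passes its speed limit or range.

## Working session

There is one attempt and no reset: what is moved stays moved. The work goes in short steps, Python scripts to look and compute and a tool call to move; the robot and the scene stay as the last step left them, time stands still between calls to the robot, and variables do not carry over. Pictures are saved under pics/ and viewed, about 8 in all and at most 12, crops included, and the job is handed in when it is done.

Besides the shell and the picture viewer there is one more tool, called after "Emit:" by a JSON object that holds its "op" and its "data". step_arm: Moves the arm, as the interface text tells. Its arguments: {"type":"object","properties":{"moves":{"type":"array","items":{"type":"number"}},"jaw":{"type":"number"},"squeeze":{"type":"number"}},"required":["moves"]}

```bash
mkdir -p pics
cat > h.py <<'E'
from station import *
import numpy as np, cv2
from scipy.spatial.transform import Rotation as Ro
def tool():
    s=get_state(); T=np.eye(4); T[:3,:3]=Ro.from_euler('xyz',s['tcp_rot'],degrees=True).as_matrix(); T[:3,3]=s['tcp_pos']; return T
def cam(name,T=None):
    m=camera_model(name)
    if name=='wrist':
        M=(tool() if T is None else T)@np.array(m['tool_from_camera'])
    else:
        M=np.eye(4); M[:3,:3]=np.array(m['rotation']); M[:3,3]=m['origin']
    return m,M,240/np.tan(np.radians(m['vertical_fov']/2))
def to_world(px,z,c):
    m,M,f=c; px=np.atleast_2d(np.array(px,float))
    K=np.array([[f,0,m['cx']],[0,f,m['cy']],[0,0,1.]])
    d=(px-[m['cx'],m['cy']])/f; u=d.copy()
    for _ in range(30): u=d/(1+m['k1']*(u**2).sum(1,keepdims=True))
    r=np.c_[u[:,0],-u[:,1],-np.ones(len(u))]@M[:3,:3].T
    o=M[:3,3]; return o+r*((z-o[2])/r[:,2])[:,None]
def to_px(P,c):
    m,M,f=c; q=(np.atleast_2d(P)-M[:3,3])@M[:3,:3]; u=np.c_[q[:,0],-q[:,1]]/-q[:,2:3]
    u=u*(1+m['k1']*(u**2).sum(1,keepdims=True)); return u*f+[m['cx'],m['cy']]
def save(n,im): cv2.imwrite('pics/'+n,cv2.cvtColor(im,cv2.COLOR_RGB2BGR))
E
python3 - <<'E'
from h import *
s=get_state(); print(s)
a=read_camera('top'); save('top0.png',a)
b=read_camera('scene'); save('scene0.png',b)
c=cam('top'); print(c)
for t,z in [('setup_block',18),('block_centre',31),('lane_mouth',18),('stop_line',18),('gauge',0),('rail_near',18),('rail_far',18)]:
    for cn in ['top','scene']:
        for d in pinpoint(t,cn)[:2]: print(t,cn,round(d['confidence'],2),np.round(d['point'],1),to_world(d['point'],z,cam(cn)).round(1))
E
```

```text
{'time_s': 0.0, 'joint_positions': array([-8.41153187e+01,  1.40841437e+01,  8.93211284e+01,  5.94093422e-05,
        7.67010962e+01, -9.97663889e+00]), 'qvel': array([-0.03726394, -0.00749511, -0.00428255,  0.01677936,  0.10704725,
        0.01331406]), 'effort': array([ 9.15434412e-04, -4.15827334e+01, -3.14603305e+01,  6.85090595e-02,
        3.32203810e-02, -1.28396991e-04]), 'tcp_pos': array([ 177.57713223, -624.62859806,  178.08061453]), 'tcp_rot': array([-1.79895250e+02, -1.84848715e-02,  1.58612896e+01]), 'wrist_force': array([-0.79504999, -0.71397493,  0.03950603]), 'wrist_torque': array([ 0.01157549, -0.0256385 ,  0.02670831]), 'finger_gap': 1.0024802216735074}
({'vertical_fov': 47.36218906926288, 'cx': 315.1247708317189, 'cy': 250.76316093423827, 'k1': 0.033406874995961365, 'origin': array([ 483.82669711,   -4.94509449, 1106.64416315]), 'rotation': array([  3.23998628,   0.59283583, -91.59950539])}, array([[ 3.23998628e+00,  5.92835830e-01, -9.15995054e+01,
         4.83826697e+02],
       [ 3.23998628e+00,  5.92835830e-01, -9.15995054e+01,
        -4.94509449e+00],
      
[... 585 characters left out ...]
0.71 [264.4 256.4] [[ -604.8 -1093.6    18. ]]
stop_line top 0.62 [299.5 218.8] [[ -604.8 -1093.6    18. ]]
stop_line scene 0.66 [330.  283.9] [[-925.8 -151.8   18. ]]
gauge top 0.57 [308.3 259.9] [[ -622.8 -1111.6     0. ]]
gauge scene 0.9 [326.1 279.1] [[-943.8 -169.8    0. ]]
rail_near top 0.55 [297.4 278.5] [[ -604.8 -1093.6    18. ]]
rail_near top 0.52 [198.  187.5] [[ -604.8 -1093.6    18. ]]
rail_near scene 0.82 [331.1 282.6] [[-925.8 -151.8   18. ]]
rail_near scene 0.55 [259.8 244.9] [[-925.8 -151.8   18. ]]
rail_far top 0.63 [452.  235.2] [[ -604.8 -1093.6    18. ]]
rail_far top 0.58 [301.  245.3] [[ -604.8 -1093.6    18. ]]
rail_far scene 0.92 [304.2 260.9] [[-925.8 -151.8   18. ]]
```

```bash
sed -i "s/M\[:3,:3\]=np.array(m\['rotation'\])/M[:3,:3]=Ro.from_euler('xyz',m['rotation'],degrees=True).as_matrix()/" h.py
python3 - <<'E'
from h import *
c=cam('top')
for n,p,z in [('blk',[361.2,265.2],18),('bc',[365.5,265.7],31),('mouth',[332.3,261.9],18),('stop',[264.4,256.4],18),('gauge',[308.3,259.9],0),('rn',[297.4,278.5],18),('rf',[301,245.3],18)]: print(n,to_world(p,z,c).round(1))
a=cv2.imread('pics/top0.png'); cv2.imwrite('pics/top0c.png',cv2.resize(a[190:330,200:430],None,fx=3.4,fy=3.4,interpolation=cv2.INTER_CUBIC))
E
```

```text
blk [[514.4 -86.1  18. ]]
bc [[512.8 -93.6  31. ]]
mouth [[522.6 -28.9  18. ]]
stop [[537.4 106.   18. ]]
gauge [[528.6  19.1   0. ]]
rn [[491.6  41.3  18. ]]
rf [[557.5  32.4  18. ]]
```

View pics/top0c.png

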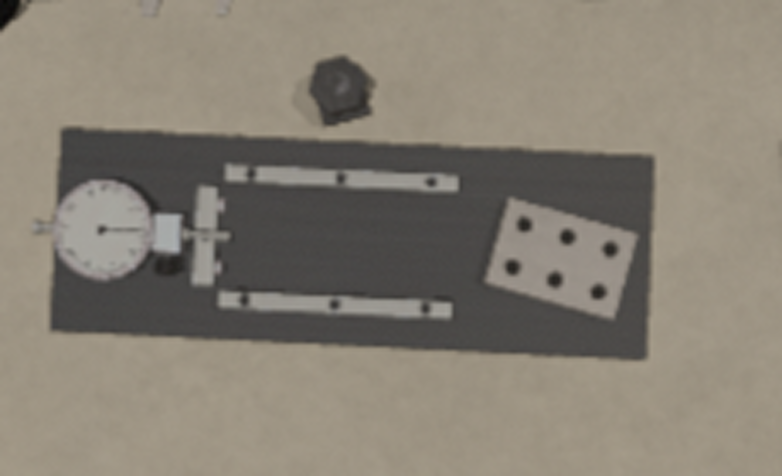

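View pics/scene0.png

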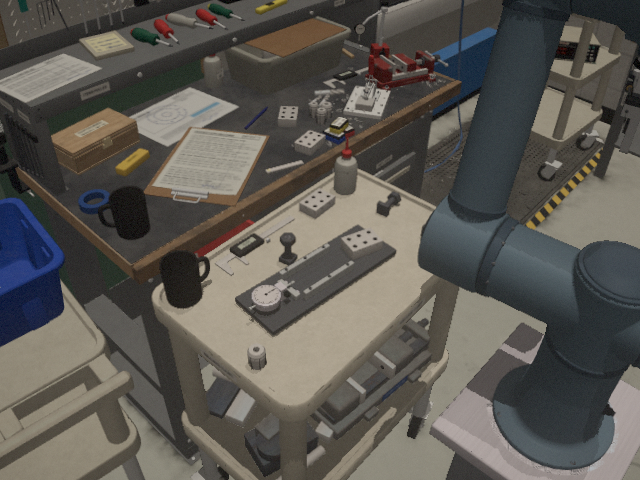

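The top view shows the plate at crop corners (62,128)-(647,358). The block on the apron has top corners at about (509,197), (638,233), (614,320) and (485,283), so it is askew by about 13°. The scene view agrees. The plan is a flat push from the near side to square and centre the block, then a push on its end.

```bash
cat >> h.py <<'E'
def mask_poly(p, shape=(480,640)): 
    m=np.zeros(shape,np.uint8); cv2.fillPoly(m,[np.round(p).astype(np.int32)],1); return m
def rect(im,poly,z,c,lo,hi):
    g=cv2.cvtColor(im,cv2.COLOR_RGB2GRAY); m=((g>=lo)&(g<=hi)).astype(np.uint8)*mask_poly(poly)
    n,l,st,_=cv2.connectedComponentsWithStats(m); k=1+np.argmax(st[1:,4]); 
    cn=max(cv2.findContours((l==k).astype(np.uint8),0,2)[0],key=cv2.contourArea)[:,0,:]
    W=to_world(cn,z,c)[:,:2].astype(np.float32); return cv2.minAreaRect(W),g
E
python3 - <<'E'
from h import *
im=cv2.cvtColor(cv2.imread('pics/top0.png'),cv2.COLOR_BGR2RGB); c=cam('top')
cr=lambda p:np.array(p)/3.4+[199.65,189.65]
r,g=rect(im,cr([(35,100),(680,130),(670,385),(25,355)]),18,c,0,110); print('plate',r, cv2.boxPoints(r))
r,g=rect(im,cr([(490,180),(660,220),(630,345),(465,295)]),44,c,120,255); print('block',r)
for n,p,z in [('railfar',[(226,165),(460,176),(459,190),(226,181)],38),('railnear',[(219,292),(453,304),(451,318),(219,307)],38)]: print(n,to_world(cr(p),z,c).round(1).tolist())
print('stopbar',to_world(cr([(198,186),(217,187),(214,286),(193,284)]),24.5,c).round(1).tolist())
print('platec',to_world(cr([(62,128),(654,156),(647,358),(51,330)]),18,c).round(1).tolist())
print('blockc',to_world(cr([(509,197),(638,233),(614,320),(485,283)]),44,c).round(1).tolist())
for t in ['oiler','waiting_block','tbolt_c']:
    for d in pinpoint(t,'top')[:1]: print(t,d['confidence'],to_world(d['point'],0,c))
E
```

```text
plate ((526.0881958007812, 28.943389892578125), (348.77764892578125, 120.71296691894531), 85.66526794433594) [[ 452.72348 -140.38466]
 [ 573.0912  -149.50853]
 [ 599.4529   198.27144]
 [ 479.0852   207.39531]]
block ((512.9349975585938, -91.24388122558594), (75.43358612060547, 50.17015075683594), 72.09322357177734)
railfar [[572.0, 99.7, 38.0], [561.8, -34.9, 38.0], [553.8, -34.1, 38.0], [562.8, 100.0, 38.0]]
railnear [[499.0, 105.4, 38.0], [488.4, -28.6, 38.0], [480.4, -27.3, 38.0], [490.4, 105.6, 38.0]]
stopbar [[561.3, 117.7, 24.5], [560.4, 106.6, 24.5], [502.8, 109.6, 24.5], [504.3, 121.8, 24.5]]
platec [[598.3, 197.6, 18.0], [571.8, -149.3, 18.0], [454.0, -141.0, 18.0], [479.9, 206.1, 18.0]]
blockc [[548.5, -62.3, 44.0], [525.9, -135.2, 44.0], [476.7, -119.8, 44.0], [499.8, -47.1, 44.0]]
oiler 0.76 [[ 697.93885465 -254.37622064    0.        ]]
waiting_block 0.98 [[ 698.10494054 -145.5007703     0.        ]]
tbolt_c 0.84 [[608.58994433  32.96381574   0.        ]]
```

Emit:
{"op": "step_arm", "data": {"moves": [402,-449,0,20.2,402,-449,0,20.2,402,-449,0,20.2,402,-449,0,20.2,402,-449,0,20.2], "jaw": 35, "squeeze": 10}}

```text
time_s: 1.37
tcp_pos: [269.3, -436.2, 179.1]
tcp_rot: [180.0, -0.0, -4.4]
wrist_force: [0.4, -0.8, -0.0]
finger_gap: 0.681
```

Emit:
{"op": "step_arm", "data": {"moves": [145,-365,0,0,145,-365,0,0,145,-365,0,0,145,-365,0,0,145,-365,0,0]}}

```text
time_s: 1.78
tcp_pos: [360.7, -249.0, 179.4]
tcp_rot: [180.0, -0.1, -4.4]
wrist_force: [0.3, 0.3, 1.1]
finger_gap: 0.373
```

Emit:
{"op": "step_arm", "data": {"moves": [69,-173,0,0,69,-173,0,0,69,-173,0,0,69,-173,0,0,69,-173,0,0]}}

```text
time_s: 2.2
tcp_pos: [443.8, -78.4, 179.7]
tcp_rot: [180.0, -0.1, -4.2]
wrist_force: [0.2, -0.1, -1.1]
finger_gap: 0.372
```

Run:
```python
from h import *
T=tool(); im=read_camera('wrist'); save('w1.png',im); c=cam('wrist',T); np.save('T1.npy',T)
O=np.array([525.3,19.0]); a=np.radians(85.67); ex=np.array([np.cos(a),np.sin(a)]); ey=np.array([-ex[1],ex[0]])
P=[np.r_[O+x*ex+y*ey,z] for x,y,z in [(-165,-60,18),(-165,60,18),(-50,31.5,38),(-50,-31.5,38),(85,31.5,38),(85,-31.5,38),(85,18,24.5),(85,-18,24.5)]]
for p in to_px(np.array(P),c):
    cv2.circle(im,tuple(int(v) for v in np.clip(p,-999,2000)),3,(255,0,0),-1)
save('w1a.png',im)
```

```text
(no output)
```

View pics/w1a.png

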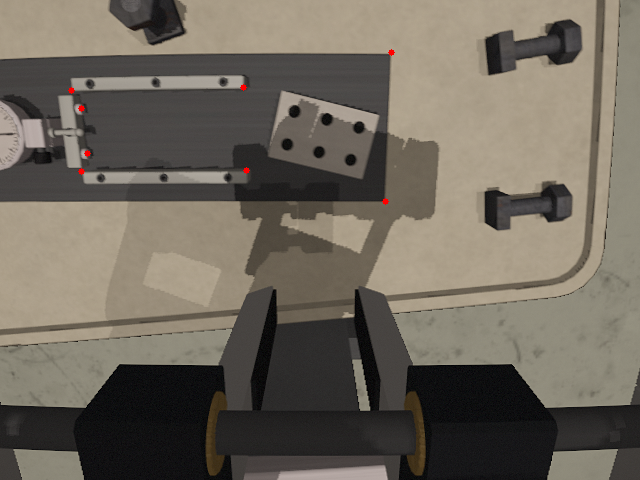

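The wrist view matches the projected gauge model to about 1 mm (plate corner at (391,52), rail ends at (244,88) and (247,171)). I'm descending beside the block.

Emit:
{"op": "step_arm", "data": {"moves": [0,4,40,-0.2,0,4,80,0,0,4,115,0,0,4,140,0,0,4,147,0.1]}}

```text
time_s: 2.67
tcp_pos: [441.1, -79.5, 28.5]
tcp_rot: [-179.8, 0.3, -4.2]
wrist_force: [-0.7, 1.0, -0.4]
finger_gap: 0.374
```

Emit:
{"op": "step_arm", "data": {"moves": [10,0,0,0,18,0,0,0,23,0,0,0,25,0,0,0,25,0,0,0]}}

```text
time_s: 3.08
tcp_pos: [467.5, -81.9, 29.8]
tcp_rot: [-179.8, 0.2, -4.2]
wrist_force: [-0.5, 0.6, 0.1]
finger_gap: 0.372
```

Emit:
{"op": "step_arm", "data": {"moves": [1.5,0,-2,0.1,3,0,-2,0.1,4.5,0,-2,0.1,6,0,-2,0.1,7.5,0,-2,0.1]}}

```text
time_s: 3.5
tcp_pos: [475.0, -82.5, 31.8]
tcp_rot: [-179.8, 0.2, -4.3]
wrist_force: [-0.6, -0.5, -0.4]
finger_gap: 0.374
```

Emit:
{"op": "step_arm", "data": {"moves": [1.5,0,0,0,3,0,0,0,4.5,0,0,0,5.5,0,0,0,6,0,0,0]}}

```text
time_s: 3.92
tcp_pos: [481.1, -83.0, 31.7]
tcp_rot: [-179.8, 0.2, -4.3]
wrist_force: [0.2, 0.3, -0.2]
finger_gap: 0.376
```

```bash
cat >> h.py <<'E'
O=np.array([525.3,19.0]); GA=85.67; a=np.radians(GA); ex=np.array([np.cos(a),np.sin(a)]); ey=np.array([-ex[1],ex[0]])
G=lambda w:np.array([(w[:2]-O)@ex,(w[:2]-O)@ey])
def block(name,tag,thr=120):
    T=tool(); im=read_camera(name); save(tag+'.png',im); c=cam(name,T)
    x=G(T[:3,3]); s=get_state(); print('tcp g',x.round(1),'z',T[2,3].round(1),'yaw',s['tcp_rot'][2].round(2),'F',s['wrist_force'].round(1))
    for d in regions_of('setup_block',name)[:3]:
        m=d['pixels'].astype(np.uint8); cn=max(cv2.findContours(m,0,2)[0],key=cv2.contourArea)[:,0,:]
        W=to_world(cn,44,c)[:,:2].astype(np.float32); r=cv2.minAreaRect(W); print(name,round(d['confidence'],2),'blk g',G(np.array(r[0])).round(1),'size',np.round(r[1],1),'ang',round(r[2]-GA,2))
    return im,c,T
E
python3 -c "
from h import *
block('top','t2'); im,c,T=block('wrist','w2')"
```

```text
tcp g [-105.    36.3] z 31.7 yaw -4.33 F [ 0.   0.  -0.1]
tcp g [-105.    36.5] z 31.7 yaw -4.33 F [ 0.7 -0.  -0.1]
wrist 0.85 blk g [-111.1    2.5] size [75.3 53. ] ang -13.2
```

View pics/w2.png

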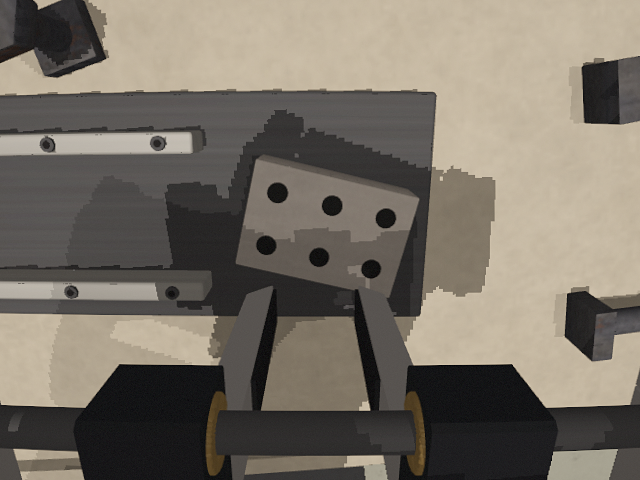

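Run:
```python
from h import *
T=tool(); c=cam('wrist',T); m,M,f=c
print('cam in tool',np.round(m['tool_from_camera'],2).tolist())
for y in (-30,-17.5,17.5,30):
  for x in (-8,8):
    for z in (8,-12): print((x,y,z),to_px((T@np.array([x,y,z,1.]))[:3],c).round(0))
print([ (p,G(to_world(p,44,c)[0]).round(1)) for p in [(258,156),(418,197),(387,292),(236,262),(373,290)]])
t=cv2.imread('pics/t2.png'); cv2.imwrite('pics/t2c.png',cv2.resize(t[220:320,330:430],None,fx=5,fy=5,interpolation=2))
```

```text
cam in tool [[0.0, 0.96, 0.28, 82.87], [1.0, -0.0, -0.0, 1.13], [-0.0, 0.28, -0.96, -204.91], [0.0, 0.0, 0.0, 1.0]]
(-8, -30, 8) [[256. 295.]]
(-8, -30, -12) [[251. 311.]]
(8, -30, 8) [[255. 267.]]
(8, -30, -12) [[249. 281.]]
(-8, -17.5, 8) [[280. 295.]]
(-8, -17.5, -12) [[276. 311.]]
(8, -17.5, 8) [[279. 267.]]
(8, -17.5, -12) [[276. 281.]]
(-8, 17.5, 8) [[345. 295.]]
(-8, 17.5, -12) [[348. 311.]]
(8, 17.5, 8) [[346. 267.]]
(8, 17.5, -12) [[349. 281.]]
(-8, 30, 8) [[369. 295.]]
(-8, 30, -12) [[374. 311.]]
(8, 30, 8) [[370. 267.]]
(8, 30, -12) [[375. 281.]]
[((258, 156), array([-81.3, -30.1])), ((418, 197), array([-152.7,  -12. ])), ((387, 292), array([-140.9,   34.2])), ((236, 262), array([-69.1,  19.1])), ((373, 290), array([-134.1,   33.2]))]
```

View pics/t2c.png

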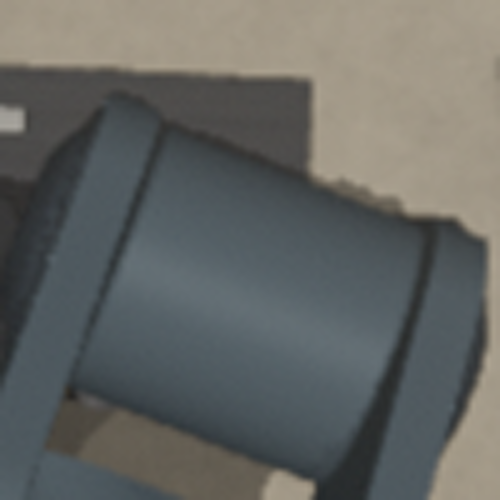

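The top camera is blocked by the wrist. In the wrist view the block has barely moved, with its near-back corner at (387,292) and the fingertip at (373,290), just touching. I'm pushing on in small steps.

Emit:
{"op": "step_arm", "data": {"moves": [1.2,0,0,0,2.4,0,0,0,3.6,0,0,0,4.8,0,0,0,6,0,0,0]}}

```text
time_s: 4.53
tcp_pos: [487.1, -83.4, 31.7]
tcp_rot: [-179.8, 0.2, -4.3]
wrist_force: [-1.0, -0.6, -0.7]
finger_gap: 0.369
```

```bash
python3 -c "
from h import *
im,c,T=block('wrist','w3')"
```

```text
tcp g [-105.    30.4] z 31.7 yaw -4.33 F [0.1 0.1 0.1]
wrist 0.77 blk g [-111.3    1.9] size [75.7 54.4] ang -13.22
```

Emit:
{"op": "step_arm", "data": {"moves": [1.2,0,0,0,2.4,0,0,0,3.6,0,0,0,4.8,0,0,0,5,0,0,0]}}

```text
time_s: 5.05
tcp_pos: [492.4, -83.9, 31.8]
tcp_rot: [-179.8, 0.1, -4.3]
wrist_force: [-0.1, -0.8, -0.7]
finger_gap: 0.376
```

```bash
cat >> h.py <<'E'
def holes(tag=None,im=None,T=None,thr=35):
    if im is None: T=tool(); im=read_camera('wrist'); save(tag+'.png',im)
    c=cam('wrist',T); g=cv2.cvtColor(im,cv2.COLOR_RGB2GRAY); m=(g<thr).astype(np.uint8)
    n,l,st,ce=cv2.connectedComponentsWithStats(m); k=[i for i in range(1,n) if 150<st[i,4]<900 and .7<st[i,2]/st[i,3]<1.4 and st[i,4]>.65*st[i,2]*st[i,3]]
    P=np.array([G(w) for w in to_world(ce[k],44,c)]); s=get_state()
    print('tcp g',G(T[:3,3]).round(2),'z',T[2,3].round(1),'yaw',s['tcp_rot'][2].round(2),'F',s['wrist_force'].round(1))
    if len(k)!=6: print('holes',len(k),ce[k].round().tolist(),st[k,4]); return
    r=cv2.minAreaRect(P.astype(np.float32)); u,sv,v=np.linalg.svd(P-P.mean(0)); d=v[0]*np.sign(v[0][0])
    print('block',P.mean(0).round(2),'ang',np.degrees(np.arctan2(d[1],d[0])).round(2),'rect',np.round(r[1],1))
E
python3 - <<'E'
from h import *
T=np.load('T1.npy')
for n in ('w2','w3'): 
    T=tool(); T[:2,3]={'w2':[481.1,-83.0],'w3':[487.1,-83.4]}[n]; holes(im=cv2.imread(f'pics/{n}.png'),T=T)
holes('w4')
E
```

```text
tcp g [-105.05   36.37] z 31.8 yaw -4.33 F [-0.1 -0.8 -0.7]
block [-110.98    4.09] ang -13.37 rect [25.3 50.6]
tcp g [-104.99   30.36] z 31.8 yaw -4.33 F [-0.1 -0.8 -0.7]
block [-110.93    4.08] ang -13.25 rect [25.3 50.6]
tcp g [-105.08   25.02] z 31.8 yaw -4.33 F [-1.  -0.1  0.2]
holes 5 [[278.0, 217.0], [331.0, 230.0], [384.0, 242.0], [266.0, 268.0], [318.0, 279.0]] [289 285 280 267 260]
```

View pics/w4.png

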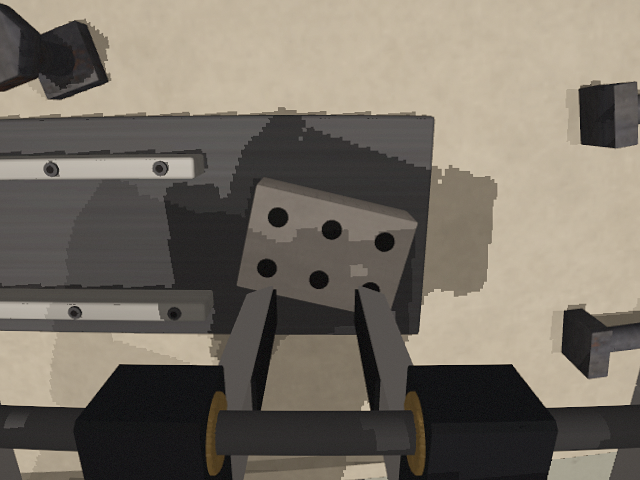

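The holes show the block hasn't moved (centre still (-111, 4.1)), yet the fingertip at (370,288) covers a hole. So the tips appear to be above the block. I'm checking the tip height in the scene camera.

Run:
```python
from h import *
T=tool(); im=read_camera('scene'); c=cam('scene'); m,M,f=c; print(M[:3,3].round())
pts={}
for z,col in ((8,(255,0,0)),(-22,(0,255,0))):
  for x in(-8,8):
    for y in(-30,-17.5,17.5,30):
      p=to_px((T@np.array([x,y,z,1.]))[:3],c)[0]; pts[(x,y,z)]=p
q=np.mean(list(pts.values()),0); x0,y0=int(q[0])-50,int(q[1])-40
big=cv2.resize(im[y0:y0+75,x0:x0+100],None,fx=8,fy=8,interpolation=2)
for (x,y,z),p in pts.items(): cv2.circle(big,tuple(int(v) for v in ((p-[x0,y0]+.5)*8)),3,(255,0,0) if z==8 else (0,255,0),-1)
save('s4.png',big)
```

```text
[-71. 702. 872.]
```

View pics/s4.png

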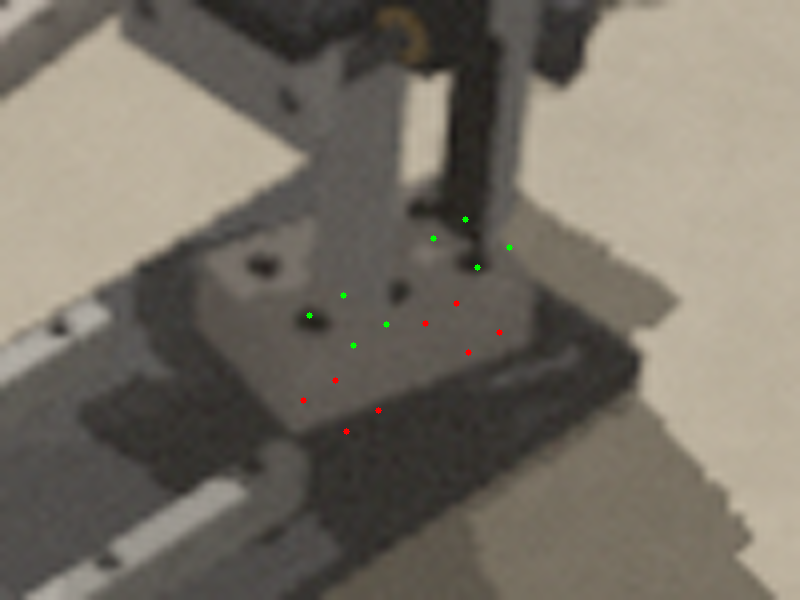

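The tips end well above the red predicted points in the scene crop, roughly level with the green ones. So the fingertips really sit about 20–25 mm behind the reported TCP, and all my rows so far passed over the block. I'm backing off and going lower.

Emit:
{"op": "step_arm", "data": {"moves": [-10,0,-2,0,-20,0,-2,0,-30,0,-2,0,-37,0,-2,0,-37,0,0,0]}}

```text
time_s: 5.57
tcp_pos: [453.9, -80.7, 31.7]
tcp_rot: [-179.8, 0.2, -4.3]
wrist_force: [0.2, 0.4, -0.3]
finger_gap: 0.372
```

Emit:
{"op": "step_arm", "data": {"moves": [0,0,6,0,0,0,12,0,0,0,18,0,0,0,23,0,0,0,27,0]}}

```text
time_s: 5.98
tcp_pos: [453.6, -80.5, 3.7]
tcp_rot: [-179.8, 0.2, -4.3]
wrist_force: [0.3, 0.5, 0.5]
finger_gap: 0.374
```

Run:
```python
from h import *
holes('w5'); T=tool(); im=read_camera('scene'); c=cam('scene')
pts={}
for z in (-12,-22,-32):
  for x in(-8,8):
    for y in(-30,-17.5,17.5,30):
      pts[(x,y,z)]=to_px((T@np.array([x,y,z,1.]))[:3],c)[0]
q=np.mean(list(pts.values()),0); x0,y0=int(q[0])-50,int(q[1])-40
a=cv2.resize(im[y0:y0+75,x0:x0+100],None,fx=8,fy=8,interpolation=2)
for (x,y,z),p in pts.items(): cv2.circle(a,tuple(int(v) for v in ((p-[x0,y0]+.5)*8)),2,{-12:(255,0,0),-22:(0,255,0),-32:(255,255,0)}[z],-1)
save('s5.png',a)
```

```text
tcp g [-104.63   63.99] z 3.7 yaw -4.35 F [-0.9  0.6  0.2]
holes 4 [[270.0, 132.0], [256.0, 198.0], [320.0, 212.0], [383.0, 227.0]] [475 417 407 389]
```

View pics/s5.png

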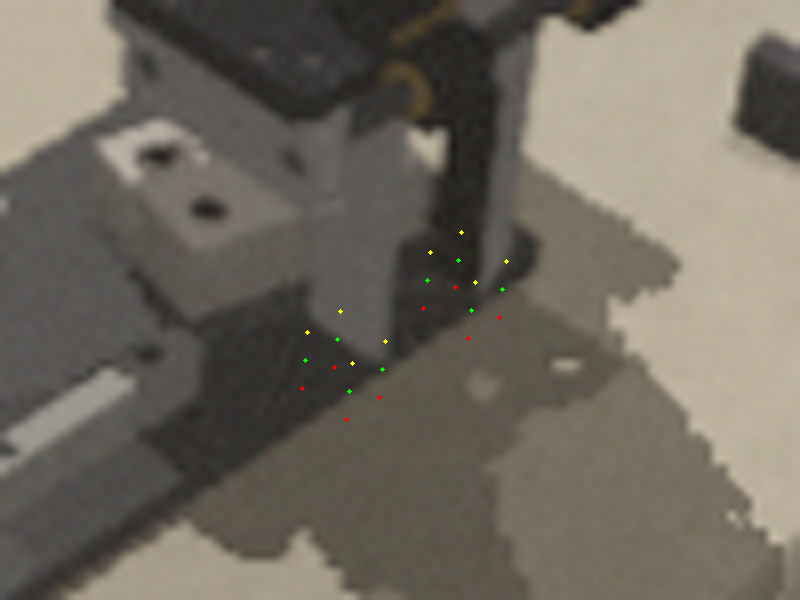

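The block is clear of the fingers and the near finger's lower end is at about (388,358), between the z=-22 and z=-32 marks. I'll go 4 mm lower and push.

Emit:
{"op": "step_arm", "data": {"moves": [4,3,4,0,8,3,4,0,12,3,4,0,15,3,4,0,16,3,4,0]}}

```text
time_s: 6.5
tcp_pos: [469.4, -84.7, -0.3]
tcp_rot: [-179.8, 0.3, -4.3]
wrist_force: [-2.0, -0.6, 0.6]
finger_gap: 0.372
```

Emit:
{"op": "step_arm", "data": {"moves": [1.2,0,0,0,2.4,0,0,0,3.6,0,0,0,4.8,0,0,0,6,0,0,0]}}

```text
time_s: 6.92
tcp_pos: [475.2, -85.2, -0.5]
tcp_rot: [-179.8, 0.3, -4.3]
wrist_force: [-3.6, -1.6, 0.4]
finger_gap: 0.372
```

```bash
python3 -c "
from h import *
holes('w6')"
```

```text
tcp g [-107.65   42.07] z -0.5 yaw -4.34 F [-2.2 -0.2 -0.4]
holes 7 [[10.0, 13.0], [254.0, 187.0], [321.0, 198.0], [387.0, 209.0], [246.0, 250.0], [310.0, 261.0], [373.0, 271.0]] [492 447 436 425 403 396 383]
```

```bash
sed -i "s/    P=np.array(\[G(w) for w/    k=[i for i in k if abs(G(to_world(ce[i],44,c)[0])[1])<35 and G(to_world(ce[i],44,c)[0])[0]<88 and abs((G(to_world(ce[i],44,c)[0])-G(T[:3,3]))).max()<95]\n    P=np.array([G(w) for w/" h.py
python3 - <<'E'
from h import *
holes(im=cv2.imread('pics/w6.png'),T=tool())
E
```

```text
tcp g [-107.64   41.73] z -0.4 yaw -4.34 F [-2.2 -0.2 -0.4]
block [-1.0927e+02  2.0000e-02] ang -9.42 rect [25.3 50.5]
```

Emit:
{"op": "step_arm", "data": {"moves": [1.2,0,0,0,2.4,0,0,0,3.6,0,0,0,4.8,0,0,0,6,0,0,0]}}

```text
time_s: 7.38
tcp_pos: [481.7, -85.6, -0.5]
tcp_rot: [-179.8, 0.3, -4.3]
wrist_force: [-2.9, -1.1, -0.0]
finger_gap: 0.372
```

```bash
python3 -c "
from h import *
holes('w7')"
```

```text
tcp g [-107.63   35.59] z -0.5 yaw -4.34 F [-1.8 -0.7 -0. ]
block [-107.08   -3.89] ang -5.1 rect [25.2 50.5]
```

The near-side push works, but the real finger half-width is about 11 mm, so the block sits at y = -3.9 mm with -5.1° remaining. I'm going over to the far side for a flush push back, which fixes both.

Emit:
{"op": "step_arm", "data": {"moves": [-6,0,0,0,-12,0,-20,0,-12,0,-50,0,-12,0,-80,0,-12,0,-90,0]}}

```text
time_s: 7.85
tcp_pos: [473.5, -86.1, 94.3]
tcp_rot: [-179.9, -0.2, -4.3]
wrist_force: [0.6, -0.1, 2.1]
finger_gap: 0.372
```

Emit:
{"op": "step_arm", "data": {"moves": [25,0,0,-7,50,0,0,-14,75,0,0,-21,100,0,0,-28,115,0,0,-35]}}

```text
time_s: 8.27
tcp_pos: [590.3, -94.7, 94.3]
tcp_rot: [179.9, -0.3, 31.0]
wrist_force: [-0.3, -0.7, -0.5]
finger_gap: 0.374
```

Emit:
{"op": "step_arm", "data": {"moves": [0,0,0,-7,0,0,0,-14,0,0,0,-21,0,0,0,-28,0,0,0,-35]}}

```text
time_s: 8.68
tcp_pos: [590.3, -94.4, 93.5]
tcp_rot: [179.7, -0.2, 66.4]
wrist_force: [1.1, 0.5, 0.2]
finger_gap: 0.374
```

Emit:
{"op": "step_arm", "data": {"moves": [0,0,0,-7,0,0,0,-14,0,0,0,-21,0,0,0,-28,0,0,0,-35]}}

```text
time_s: 9.1
tcp_pos: [590.3, -94.1, 92.8]
tcp_rot: [179.6, -0.1, 101.7]
wrist_force: [-0.5, -0.3, 0.9]
finger_gap: 0.374
```

Emit:
{"op": "step_arm", "data": {"moves": [0,0,0,-7,0,0,0,-14,0,0,0,-21,0,0,0,-28,0,0,0,-35]}}

```text
time_s: 9.52
tcp_pos: [590.3, -93.8, 92.1]
tcp_rot: [179.6, 0.2, 137.1]
wrist_force: [1.0, -0.3, -0.3]
finger_gap: 0.371
```

Emit:
{"op": "step_arm", "data": {"moves": [0,0,0,-7,0,0,0,-14,0,0,0,-21,0,0,0,-28,0,0,0,-35]}}

```text
time_s: 9.93
tcp_pos: [590.3, -93.5, 91.3]
tcp_rot: [179.7, 0.4, 172.4]
wrist_force: [-0.4, 0.7, 0.1]
finger_gap: 0.374
```

Emit:
{"op": "step_arm", "data": {"moves": [0,0,20,-3.3,0,0,42,-3.3,0,0,64,-3.3,0,0,82,-3.3,0,0,92,-3.3]}}

```text
time_s: 10.35
tcp_pos: [589.2, -92.4, -3.8]
tcp_rot: [179.7, 0.2, 175.7]
wrist_force: [-0.5, -0.6, 0.2]
finger_gap: 0.37
```

```bash
python3 -c "
from h import *
holes('w8')"
```

```text
tcp g [-106.21  -72.17] z -3.8 yaw 175.73 F [-1.2  0.  -0.2]
block [-106.99   -3.66] ang -4.68 rect [25.2 50.4]
```

Emit:
{"op": "step_arm", "data": {"moves": [0,0,-2,0,5,0,-4,0,12,0,-4,0,20,0,-4,0,25,0,-4,0]}}

```text
time_s: 10.82
tcp_pos: [562.9, -90.3, -0.0]
tcp_rot: [179.7, 0.2, 175.7]
wrist_force: [0.6, 0.3, 0.4]
finger_gap: 0.371
```

Emit:
{"op": "step_arm", "data": {"moves": [1.2,0,0,0,2.4,0,0,0,3.6,0,0,0,4.8,0,0,0,6,0,0,0]}}

```text
time_s: 11.23
tcp_pos: [557.1, -89.9, 0.1]
tcp_rot: [179.7, 0.2, 175.7]
wrist_force: [1.5, 0.1, 0.2]
finger_gap: 0.37
```

```bash
python3 -c "
from h import *
holes('w9')"
```

```text
tcp g [-106.21  -39.88] z 0.1 yaw 175.72 F [-0.1  0.1  0.1]
block [-106.99   -3.42] ang -4.87 rect [25.2 50.5]
```

Emit:
{"op": "step_arm", "data": {"moves": [0.8,0,0,0,1.6,0,0,0,2.4,0,0,0,3.2,0,0,0,4,0,0,0]}}

```text
time_s: 11.7
tcp_pos: [553.4, -89.5, 0.2]
tcp_rot: [179.7, 0.3, 175.7]
wrist_force: [2.3, 1.3, -0.4]
finger_gap: 0.372
```

```bash
python3 -c "
from h import *
holes('w10')"
```

```text
tcp g [-106.05  -36.21] z 0.2 yaw 175.71 F [ 2.5  0.8 -0.5]
block [-107.99   -1.03] ang -2.09 rect [25.2 50.7]
```

Emit:
{"op": "step_arm", "data": {"moves": [0.7,0,0,0,1.4,0,0,0,2.1,0,0,0,2.7,0,0,0,2.7,0,0,0]}}

```text
time_s: 12.17
tcp_pos: [550.4, -89.2, 0.2]
tcp_rot: [179.7, 0.3, 175.7]
wrist_force: [2.4, 2.3, -0.6]
finger_gap: 0.374
```

```bash
python3 -c "
from h import *
holes('w11')"
```

```text
tcp g [-106.04  -33.25] z 0.2 yaw 175.72 F [2.3 2.  0.8]
block [-108.86    0.89] ang 0.1 rect [25.4 50.6]
```

Emit:
{"op": "step_arm", "data": {"moves": [-7,0,0,0,-15,0,-20,0,-15,0,-50,0,-15,0,-80,0,-15,0,-90,0], "jaw": 12}}

```text
time_s: 12.63
tcp_pos: [567.5, -92.1, 94.6]
tcp_rot: [179.8, 0.6, 175.7]
wrist_force: [1.0, -0.3, 0.0]
finger_gap: 0.133
```

Emit:
{"op": "step_arm", "data": {"moves": [0,-20,0,7,10,-40,0,14,25,-60,0,21,40,-74,0,28,49,-74,0,35]}}

```text
time_s: 13.05
tcp_pos: [511.2, -164.2, 92.9]
tcp_rot: [179.6, 0.2, 140.3]
wrist_force: [-0.4, 0.2, -0.4]
finger_gap: 0.125
```

Emit:
{"op": "step_arm", "data": {"moves": [0,0,0,7,0,0,0,14,0,0,0,21,0,0,0,28,0,0,0,35]}}

```text
time_s: 13.47
tcp_pos: [510.5, -164.2, 91.8]
tcp_rot: [179.7, -0.1, 104.9]
wrist_force: [0.8, 0.5, -0.2]
finger_gap: 0.128
```

Emit:
{"op": "step_arm", "data": {"moves": [0,0,0,7,0,0,0,14,0,0,0,19.5,0,0,0,19.5,0,0,0,19.5]}}

```text
time_s: 13.88
tcp_pos: [510.0, -164.1, 91.1]
tcp_rot: [179.8, -0.2, 85.6]
wrist_force: [-0.2, -0.1, -0.5]
finger_gap: 0.126
```

Run:
```python
from h import *
T=tool(); holes('w12'); im=cv2.imread('pics/w12.png'); c=cam('wrist',T)
L=[[(-50,31.5,38),(85,31.5,38)],[(-50,-31.5,38),(85,-31.5,38)],[(85,-22,24.5),(85,22,24.5)],[(-165,-60,18),(-165,60,18)],[(-165,60,18),(60,60,18)],[(-165,-60,18),(60,-60,18)]]
for l in L:
    p=to_px(np.array([np.r_[O+x*ex+y*ey,z] for x,y,z in l]),c); cv2.line(im,*[tuple(int(round(v)) for v in q) for q in p],(0,0,255),1)
cv2.imwrite('pics/w12a.png',im)
```

```text
tcp g [-183.78    1.43] z 91.1 yaw 85.57 F [ 0.5 -0.4  0.1]
holes 4 [[291.0, 127.0], [336.0, 127.0], [292.0, 172.0], [335.0, 172.0]] [188 189 194 180]
```

View pics/w12a.png

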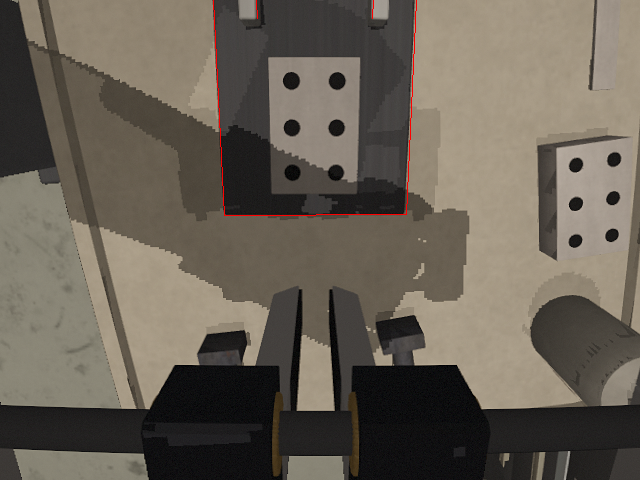

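The wrist view fits the gauge model within a pixel. The block is straight, with holes at columns 291 and 336. Two T-bolts lie behind the gauge at about (225,345) and (400,330), so I'm checking clearance before descending.

```bash
sed -i 's/max()<95/max()<125/' h.py
python3 - <<'E'
from h import *
T=tool(); c=cam('wrist',T)
print([G(to_world(p,20,c)[0]).round() for p in [(248,332),(205,345),(375,320),(425,338),(385,360)]])
holes(im=cv2.imread('pics/w12.png'),T=T)
E
```

```text
[array([-249.,   47.]), array([-260.,   79.]), array([-240.,  -42.]), array([-255.,  -79.]), array([-272.,  -51.])]
tcp g [-183.74    1.36] z 91.2 yaw 85.57 F [ 0.5 -0.4  0.1]
block [-108.82    0.5 ] ang -0.09 rect [25.4 50.8]
```

Emit:
{"op": "step_arm", "data": {"moves": [0,0.9,20,-0.1,0,0.9,42,-0.1,0,0.9,64,-0.1,0,0.9,80,-0.1,0,0.9,88,-0.1]}}

```text
time_s: 14.35
tcp_pos: [509.6, -163.1, 0.7]
tcp_rot: [-180.0, -0.3, 85.8]
wrist_force: [1.0, 1.0, -0.0]
finger_gap: 0.128
```

Emit:
{"op": "step_arm", "data": {"moves": [5,0,-1,0,11,0,-1,0,17,0,-1,0,22,0,-1,0,24,0,-1,0]}}

```text
time_s: 14.77
tcp_pos: [512.2, -138.5, 2.9]
tcp_rot: [179.9, -0.3, 85.8]
wrist_force: [0.8, 0.4, -0.3]
finger_gap: 0.127
```

Emit:
{"op": "step_arm", "data": {"moves": [2,0,0,0,4,0,0,0,6,0,0,0,8,0,0,0,10,0,0,0]}}

```text
time_s: 15.18
tcp_pos: [513.7, -129.6, 3.7]
tcp_rot: [179.8, -0.1, 85.8]
wrist_force: [-1.2, -5.0, 2.5]
finger_gap: 0.129
```

```bash
python3 -c "
from h import *
holes('w13')"
```

```text
tcp g [-149.01    0.38] z 3.7 yaw 85.84 F [-1.  -4.4  3.8]
block [-102.59    0.6 ] ang 0.32 rect [50.6 25.3]
```

Emit:
{"op": "step_arm", "data": {"moves": [2.5,0,1,0.2,5,0,2,0.2,7.5,0,3,0.2,10,0,3,0.2,12.5,0,3,0.2]}}

```text
time_s: 15.65
tcp_pos: [515.6, -117.9, 1.6]
tcp_rot: [179.7, -0.1, 85.6]
wrist_force: [-0.7, -5.6, 3.8]
finger_gap: 0.123
```

Emit:
{"op": "step_arm", "data": {"moves": [3,0,0,0,6,0,0,0,9,0,0,0,12,0,0,0,15,0,0,0]}}

```text
time_s: 16.07
tcp_pos: [516.8, -102.7, 1.7]
tcp_rot: [179.7, -0.0, 85.6]
wrist_force: [-0.7, -3.6, 1.2]
finger_gap: 0.132
```

```bash
python3 -c "
from h import *
holes('w14')"
```

```text
tcp g [-122.04   -0.75] z 1.7 yaw 85.65 F [-0.7 -3.4  1. ]
block [-75.54  -0.14] ang 0.04 rect [50.6 25.4]
```

Emit:
{"op": "step_arm", "data": {"moves": [3,0,0,0,6,0,0,0,9,0,0,0,12,0,0,0,15,0,0,0]}}

```text
time_s: 16.53
tcp_pos: [517.9, -86.9, 1.6]
tcp_rot: [179.7, -0.1, 85.7]
wrist_force: [0.2, -4.7, 0.9]
finger_gap: 0.127
```

Emit:
{"op": "step_arm", "data": {"moves": [3,0,0,0,6,0,0,0,9,0,0,0,12,0,0,0,15,0,0,0]}}

```text
time_s: 16.95
tcp_pos: [519.1, -71.6, 1.6]
tcp_rot: [179.7, -0.1, 85.7]
wrist_force: [0.5, -5.3, 1.4]
finger_gap: 0.131
```

```bash
python3 -c "
from h import *
holes('w15')"
```

```text
tcp g [-90.85  -0.62] z 1.6 yaw 85.66 F [-0.8 -2.5  1.5]
block [-4.437e+01  1.000e-02] ang 0.21 rect [50.6 25.3]
```

Emit:
{"op": "step_arm", "data": {"moves": [3,0,0,0,6,0,0,0,9,0,0,0,12,0,0,0,15,0,0,0]}}

```text
time_s: 17.42
tcp_pos: [520.2, -55.9, 1.6]
tcp_rot: [179.7, -0.1, 85.7]
wrist_force: [-0.5, -3.8, 2.1]
finger_gap: 0.125
```

Emit:
{"op": "step_arm", "data": {"moves": [3,0,0,0,6,0,0,0,9,0,0,0,12,0,0,0,15,0,0,0]}}

```text
time_s: 17.83
tcp_pos: [521.3, -40.6, 1.6]
tcp_rot: [179.7, -0.1, 85.7]
wrist_force: [-1.6, -3.6, 1.8]
finger_gap: 0.131
```

```bash
python3 -c "
from h import *
holes('w16')"
```

```text
tcp g [-59.75  -0.48] z 1.6 yaw 85.67 F [ 0.2 -3.   2.7]
block [-13.31   0.14] ang 0.16 rect [50.6 25.3]
```

Emit:
{"op": "step_arm", "data": {"moves": [3,0,0,0,6,0,0,0,9,0,0,0,12,0,0,0,15,0,0,0]}}

```text
time_s: 18.3
tcp_pos: [522.4, -24.8, 1.6]
tcp_rot: [179.7, -0.1, 85.7]
wrist_force: [-0.7, -5.2, 1.3]
finger_gap: 0.127
```

Emit:
{"op": "step_arm", "data": {"moves": [3,0,0,0,6,0,0,0,9,0,0,0,12,0,0,0,15,0,0,0]}}

```text
time_s: 18.72
tcp_pos: [523.5, -9.5, 1.6]
tcp_rot: [179.7, -0.1, 85.7]
wrist_force: [-0.4, -4.2, 1.5]
finger_gap: 0.127
```

Emit:
{"op": "step_arm", "data": {"moves": [3,0,0,0,6,0,0,0,9,0,0,0,12,0,0,0,14,0,0,0]}}

```text
time_s: 19.13
tcp_pos: [524.5, 4.8, 1.6]
tcp_rot: [179.7, -0.1, 85.7]
wrist_force: [0.0, -4.6, 1.7]
finger_gap: 0.129
```

```bash
python3 -c "
from h import *
holes('w17')"
```

```text
tcp g [-14.21  -0.27] z 1.6 yaw 85.68 F [ 0.1 -2.6  1.4]
block [32.2   0.35] ang 0.11 rect [50.5 25.3]
```

Emit:
{"op": "step_arm", "data": {"moves": [2,0,0,0,4,0,0,0,6,0,0,0,8,0,0,0,10,0,0,0]}}

```text
time_s: 19.6
tcp_pos: [525.2, 15.1, 1.6]
tcp_rot: [179.7, -0.1, 85.7]
wrist_force: [-0.6, -4.8, 1.6]
finger_gap: 0.124
```

Emit:
{"op": "step_arm", "data": {"moves": [0.6,0,0,0,1.2,0,0,0,1.8,0,0,0,2.4,0,0,0,3,0,0,0]}}

```text
time_s: 20.02
tcp_pos: [525.4, 17.9, 1.6]
tcp_rot: [179.7, -0.1, 85.7]
wrist_force: [-0.9, -5.7, 1.8]
finger_gap: 0.134
```

```bash
python3 -c "
from h import *
holes('w18')"
```

```text
tcp g [-1.05 -0.22] z 1.6 yaw 85.7 F [-0.4 -5.7  0.4]
block [45.37  0.4 ] ang 0.19 rect [50.6 25.3]
```

Emit:
{"op": "step_arm", "data": {"moves": [0.3,0,0,0,0.6,0,0,0,0.9,0,0,0,1.2,0,0,0,1.2,0,0,0]}}

```text
time_s: 20.48
tcp_pos: [525.6, 19.1, 1.6]
tcp_rot: [179.7, -0.1, 85.7]
wrist_force: [-1.6, -5.1, 2.0]
finger_gap: 0.123
```

Emit:
{"op": "step_arm", "data": {"moves": [0.2,0,0,0,0.4,0,0,0,0.6,0,0,0,0.6,0,0,0,0.6,0,0,0]}}

```text
time_s: 20.9
tcp_pos: [525.6, 19.3, 1.6]
tcp_rot: [179.7, -0.0, 85.7]
wrist_force: [-0.9, -6.1, 1.3]
finger_gap: 0.125
```

Emit:
{"op": "step_arm", "data": {"moves": [0.3,0,0,0,0.6,0,0,0,0.8,0,0,0,0.8,0,0,0,0.8,0,0,0]}}

```text
time_s: 21.32
tcp_pos: [525.5, 19.3, 1.6]
tcp_rot: [179.8, 0.0, 85.7]
wrist_force: [-0.6, -7.1, 1.1]
finger_gap: 0.13
```

```bash
python3 -c "
from h import *
holes('w19'); print(get_state()['wrist_force'])"
```

```text
tcp g [ 0.3  -0.23] z 1.6 yaw 85.73 F [-0.2 -7.2  1.5]
block [46.79  0.41] ang 0.15 rect [50.6 25.3]
[-0.22691968 -7.17127623  1.49398847]
```

Emit:
{"op": "step_arm", "data": {"moves": [0.4,0,0,0,0.8,0,0,0,1.2,0,0,0,1.5,0,0,0,1.5,0,0,0]}}

```text
time_s: 21.78
tcp_pos: [525.6, 19.2, 1.7]
tcp_rot: [179.8, 0.2, 85.8]
wrist_force: [-1.3, -11.0, 1.4]
finger_gap: 0.127
```

Emit:
{"op": "step_arm", "data": {"moves": [-0.5,0,0,0,-2,0,0,0,-6,0,0,0,-12,0,0,0,-20,0,0,0]}}

```text
time_s: 22.2
tcp_pos: [523.7, -0.5, 1.5]
tcp_rot: [179.8, 0.2, 85.8]
wrist_force: [-0.0, 0.1, -0.0]
finger_gap: 0.126
```

Emit:
{"op": "step_arm", "data": {"moves": [0,0,-10,0,0,0,-30,0,0,0,-55,0,0,0,-75,0,0,0,-85,0]}}

```text
time_s: 22.62
tcp_pos: [525.3, -0.7, 90.1]
tcp_rot: [179.5, 0.2, 85.8]
wrist_force: [0.1, 0.2, 0.0]
finger_gap: 0.128
```

```bash
python3 -c "
from h import *
holes('w20'); T=tool(); im=cv2.imread('pics/w20.png'); c=cam('wrist',T)
p=to_px(np.array([np.r_[O+x*ex+y*ey,z] for x,y,z in [(85,0,31)]]),c)[0].astype(int); print(p)
a=im[max(p[1]-80,0):p[1]+160,max(p[0]-120,0):p[0]+120]; cv2.imwrite('pics/w20c.png',cv2.resize(a,None,fx=2.4,fy=2.4,interpolation=2))"
```

```text
tcp g [-19.63  -1.49] z 90.1 yaw 85.8 F [2.  0.6 0.6]
block [46.46  0.42] ang 0.14 rect [50.7 25.5]
[308  73]
```

View pics/w20c.png

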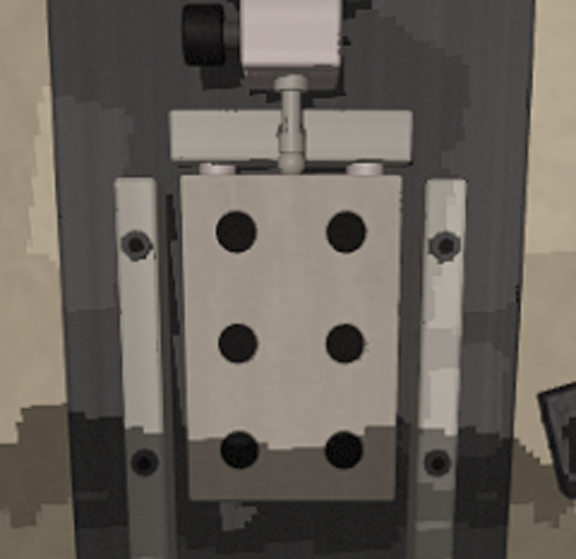

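The block sits squarely against both buttons (about (217,170) and (365,170)) with the plunger ball pushed in at (291,162). There is clear room to both rails and the hand is clear. I'm handing in.

```bash
python3 -c "
from station import *
print(job_done())"
```

```text
the job is handed in; nothing more can be done
None
```

The block is seated against both stop buttons and I handed the job in at about 22.6 s; the interface gave no verdict.

**What I did:** I squared and centred the block on the apron with flat pushes, first from the near side, then from the far side. I then pushed it down the lane from behind with the nearly closed fingertips. At the stop the tool came to a standstill while the force rose from about 5 to 11 N. After that I backed the hand off and raised it.

**Last checks:**
- **Position:** the block centre was at x ≈ 46.5 mm (46.8 just before I backed off; target 47) and y ≈ +0.4 mm.
- **Squareness:** it was 0.14° (about 0.002 rad) off the lane.
- **Close picture:** it showed the end face at both buttons, the plunger ball pushed in and room to both rails. The plunger travel itself could not be read directly.
- **Hand:** it was clear and touching nothing.

**What disagreed:**
- **Fingertip height:** the real tips sit about 20–30 mm behind where the description puts them. My first near-side pass went over the block without touching it.
- **Finger width:** the half-width worked out at about 11 mm on the near side, but about 8 mm on the far side and the end. The near push therefore overshot by about 4 mm, which the far-side push corrected.

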